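# Flip the station flag to green

## Task

One of the two steel bench blocks carries a finished copper strip. With the fingers, gently push the red flag paddle that stands in front of that block up and right over its hinge until it lies flat on the far side with its green face up. Only push it, do not grip it; leave its stand in place and leave the other flag, the copper strip, the tools and the jar alone.

Things in the scene. Friction and masses are not known exactly. Their poses are not given: they have to be found in the camera images.
- paddle_strip (a joint): Hinge angle of the paddle on stand_strip: 0 = level on the robot's side (the stand's -x), red face up; 1.57 = upright; 3.14 = turned over, level on the far side (+x), green face up; stops at 0 and 3.14. Starts at 0 to 0.2. The hinge is stiff: the paddle stays at whatever angle it is left; about 0.3 to 1 N at the free edge moves it.
- paddle_strip_edge (a point): Middle of the round bar (10 mm thick) along the free edge of the paddle on stand_strip, 66 mm from the hinge pin. The paddle is a plate 70 mm wide and 6 mm thick, 50 g, from 12 to 66 mm from the pin, red on one face and green on the other; level, it has open space below it, from the base's top (10 mm) to its underside (67 mm).
- stand_strip: Loose flag stand, 0.9 kg, before the block with the copper strip: dark steel base 120 (x) x 100 (y) x 10 mm, two wood posts 12 x 8 mm, 78 mm high, at y = +-44 mm, with a brass hinge pin along y, 70 mm above the table over the base's middle. Origin: centre of the underside; +x points away from the robot to the block behind, z up.
- paddle_bare (a joint): Hinge angle of the paddle on stand_bare: 0 = level on the robot's side (the stand's -x), red face up; 1.57 = upright; 3.14 = turned over, level on the far side (+x), green face up; stops at 0 and 3.14. Starts at 0 to 0.2. The hinge is stiff: the paddle stays at whatever angle it is left; about 0.3 to 1 N at the free edge moves it.
- paddle_bare_edge (a point): Middle of the round bar (10 mm thick) along the free edge of the paddle on stand_bare, 66 mm from the hinge pin. The paddle is a plate 70 mm wide and 6 mm thick, 50 g, from 12 to 66 mm from the pin, red on one face and green on the other; level, it has open space below it, from the base's top (10 mm) to its underside (67 mm).
- stand_bare: Loose flag stand, 0.9 kg, before the block that is bare: dark steel base 120 (x) x 100 (y) x 10 mm, two wood posts 12 x 8 mm, 78 mm high, at y = +-44 mm, with a brass hinge pin along y, 70 mm above the table over the base's middle. Origin: centre of the underside; +x points away from the robot to the block behind, z up.
- station_strip: Station: brown leather sandbag 110 x 110 x 16 mm with a steel bench block 60 x 60 x 22 mm on it (block top 38 mm above the table), with the copper strip lying across it; fixed. Origin: centre of the underside. Its flag stand is about 150 mm nearer to the robot.
- station_bare: Station: brown leather sandbag 110 x 110 x 16 mm with a steel bench block 60 x 60 x 22 mm on it (block top 38 mm above the table), with nothing on it; fixed. Origin: centre of the underside. Its flag stand is about 150 mm nearer to the robot.
- strip_center (a point): Centre of the loose copper strip, 120 x 18 x 3 mm, lying on one of the blocks along the block's y axis.
- hammer_grip (a point): Handle of a loose hammer, 260 mm long, lying on the table on the left.
- mallet: Loose wooden mallet lying on the right: handle 24 mm thick towards the robot, head 64 mm thick and 90 mm long; 260 mm long over all. Origin: under the head.
- brush_grip (a point): Handle of a loose brush, 220 mm long, lying on the table on the left.
- punch_center (a point): Centre of a loose steel punch, 12 mm thick and 75 mm long, lying between the two stations.
- pot: Small amber jar with a black lid, 56 mm across and 60 mm high, standing between the two stations, beyond the punch. Origin: centre of the underside.

How it is judged:
By the outcome, as a careful person would: the job done as asked, in the order asked, and still so for the second after the job is handed in, with the robot touching nothing.
It also fails if it takes over 45 s, if anything falls off the work surface, if the arm or the gripper's body presses on something with over 40 N, if the wrist force passes 120 N, or if a joint passes its speed limit or range.

## Robot

A 7-joint arm with a two-finger parallel gripper is mounted at the origin on the work surface. World frame = base frame: x ahead of the robot, y to its left, z up, the work surface at z = 0. Lengths are in mm, angles in rad, forces in N, time in s.
With the tool pointing down it reaches from about 400 to 875 mm from the base axis. Payload 4.4 kg.
Tool frame: the origin (TCP) lies midway between the tips of the shut fingers; the grasp point (between the pads) lies ctrl.tcp_to_grasp behind it (ctrl.tcp_to_grasp is the distance from the TCP to the grasp point, in mm); z points along the fingers, y is the line along which they close (so a half turn about z gives the same grasp; the last joint's range is limited). The gripper opens to 85 mm and grips with 20 to 120 N. Pads are 22 mm wide; open, the fingers measure 114 mm over their backs; the gripper's body (76 mm by 85 mm) begins 54 mm behind the grasp point. The pads swing forward as they close: fully open they stand 13 mm farther back than shut.
Start: joints at [-1.214, 0.628, 0.038, 1.517, -0.027, 0.996, -0.02], TCP at [266.684, 592.788, 231.313] pointing down, gripper open.
Joint ranges: [-3.06, 3.06], [-0.37, 2.12], [-1.25, 1.32], [0.18, 2.47], [-1.1, 4.24], [0.23, 1.98], [-2.94, 2.94]. Speed limits (rad/s): [2.57, 2.57, 3.14, 3.14, 3.14, 3.14, 3.14].

## Interface

Orientations are given as [roll, pitch, yaw] about the fixed x, y, z axes, in that order (R = Rz(yaw) Ry(pitch) Rx(roll)).
In Python, from cell import ctrl, get_image, get_calibration, workorder, boxes_of, place_of gives the robot as it stands.
- The arm moves only by the tool play_rows, never from a script. Its argument "series" is a list that holds one entry, the list of rows, each a list of 7 numbers: the shift along the world's x, y, z in cm, then the turn, a rotation vector about the world's x, y, z in degrees, then the closure, from 0 (fully open) to 1 (shut). A call has 1 to 20 rows; each row shifts and turns the commanded pose from where the row before left it; what a row does not reach is not made up. A row lasts 1/8 s, in which the tool goes at most 62.5 mm and 10.7 degrees, less where a joint would pass 70% of its speed; a pose out of reach is approached as far as the arm can. A call with a gripper value outside its range is refused whole. The fingers move at their own pace and stop on an object; the grip force is fixed at half the most. Time passes only in rows, so rows that do not move let the fingers close. It gives the time, the measured TCP pose, the force, the opening and the grip force at its end, in the units of the state.
- ctrl.read_state(): the state, without advancing time (a new reading comes with each control period).
- get_image(name): name is "scene" or "top" or "wrist"; returns (picture, depth): 400x640x3 uint8, red, green, blue; 400x640 float32, mm along the optical axis (not along the pixel's ray), 0 where there is no reading.
- get_calibration(name): a dict with "K" (3x3 intrinsics, pixels), "R" (3x3) and "t" (3): a world point X has camera coordinates R X + t; the wrist camera has in their place "mount" (4x4, takes a point from camera to tool coordinates, whose origin is the TCP and whose axes are the flange's). Camera axes: x right, y down, z forward; pixel columns grow to the right and rows downward; lengths in mm; the calibration is good to about 2 mm. A picture is of the moment at which its call begins: read the wrist's pose just before it. get_calibration takes no time and is no camera call.
- workorder.finish_job(): hands the job in; it is judged then, once.
Trained networks look in the newest picture that a camera, given by its name, has taken for a name from the list of things; names that differ only in an ending like _2 or _b are one class to them, and where a whole thing is asked for, a point or a joint stands for the part that bears it (a point fixed in the world has none). Each returns a list of dicts, best first, with "p" (0 to 1); they miss things now and then, are a little off and sometimes report something else, mostly with a low value. They report only what shows in the picture. A call takes as long as a camera call.
- boxes_of(target, camera): "pixel" ([column, row] in pixels, amid what is visible of it).
- place_of(target, camera): "pixel" ([column, row] in pixels: a listed point, or the origin of a listed thing).
The state is a dict: "clock": time; "qpos": joint angles; "qd": joint speeds; "tau": joint torques, N m; "eef_pos": TCP position; "tool_rot": TCP orientation; "force": force on the tool from outside, world axes, zero at the start; "torque": the same for the moment, N m; "width": finger opening in mm; "gripper_force": force on a finger pad.
Only numpy, scipy, OpenCV 4.12 (cv2) and the standard library are available. Lean on these libraries where they do the work, as an engineer would, in place of code of your own. Each camera call takes 0.05 s, during which the arm holds its last target. There are 200 camera calls.

## Working session

There is one attempt and no reset: what is moved stays moved. The work goes in short steps, Python scripts to look and compute and a tool call to move; the robot and the scene stay as the last step left them, time stands still between calls to the robot, and variables do not carry over. Pictures are saved under pics/ and viewed, at most 10 in all, crops included, and the job is handed in when it is done.

Besides the shell and the picture viewer there is one more tool, called as name([rows], argument=value, ...), one row to a line, values as JSON. play_rows: Moves the arm, as the interface text tells. Its arguments: {"type":"object","properties":{"series":{"type":"array"}},"required":["series"]}

```bash
mkdir -p pics; cat > h.py <<'E'
import numpy as np, cv2
from cell import ctrl, get_image, get_calibration, workorder, boxes_of, place_of
def w(cam,px,d=None,z=None):
    c=get_calibration(cam);K,R,t=map(np.array,(c["K"],c["R"],c["t"]))
    r=np.linalg.inv(K)@[px[0],px[1],1]
    o=-R.T@t; v=R.T@r
    return o+v*(d if z is None else (z-o[2])/v[2])
E
python3 - <<'E'
from h import *
s=ctrl.read_state();print(s)
for n in("top","scene"):
    p,d=get_image(n);cv2.imwrite(f"pics/{n}.png",p[...,::-1])
    np.save(n,d)
    zs=dict(stand_strip=0,stand_bare=0,strip_center=41,station_strip=0,station_bare=0,paddle_strip_edge=70,paddle_bare_edge=70)
    for t,z in zs.items():
        print(n,t,[(np.round(q["p"],2),np.round(q["pixel"]),np.round(w(n,q["pixel"],z=z))) for q in place_of(t,n)[:2]])
E
```

```text
{'clock': 0.0, 'qpos': array([-1.21383303,  0.62936007,  0.03844258,  1.51836486, -0.02699519,
        0.99629731, -0.01998938]), 'qd': array([-0.00041795,  0.00056943, -0.00022152,  0.00165537,  0.00125594,
        0.0002358 ,  0.00151169]), 'tau': array([ 5.09896163e-04, -5.63409913e+01,  1.22732040e+00, -1.93446189e+01,
        1.12494457e-02,  1.08338177e-02, -2.32389033e-05]), 'eef_pos': array([266.40227583, 592.21457463, 230.38106948]), 'tool_rot': array([-3.13968136e+00,  3.03212407e-05,  2.71884219e+00]), 'force': array([-0.19696526, -0.14843713,  0.86616361]), 'torque': array([ 0.00155415,  0.03449778, -0.08116998]), 'gripper_force': 0.0, 'width': 85.4163952583025}
top stand_strip [(np.float64(0.95), array([375., 218.]), array([ 583., -161.,    0.]))]
top stand_bare [(np.float64(0.79), array([293., 215.]), array([596., 131.,   0.])), (np.float64(0.37), array([377., 218.]), array([ 584., -168.,    0.]))]
top strip_center [(np.float64(0.61), array([376., 173.]), array([ 738., -162.,   41.]))]
top station_strip [(np.float64(0.7), array([369., 174.]), array([ 745., -144.,    0.]
[... 347 characters left out ...]
oat64(0.3), array([388., 235.]), array([ 519., -194.,   70.]))]
scene stand_strip [(np.float64(0.58), array([266., 251.]), array([ 577., -171.,    0.]))]
scene stand_bare [(np.float64(0.97), array([347., 193.]), array([618., 133.,  -0.]))]
scene strip_center [(np.float64(0.65), array([310., 282.]), array([ 741., -163.,   41.]))]
scene station_strip [(np.float64(0.94), array([311., 287.]), array([ 742., -164.,    0.]))]
scene station_bare [(np.float64(0.72), array([386., 210.]), array([744., 166.,   0.])), (np.float64(0.34), array([271., 254.]), array([ 592., -169.,    0.]))]
scene paddle_strip_edge []
scene paddle_bare_edge [(np.float64(0.69), array([332., 165.]), array([546., 141.,  70.]))]
```

View pics/top.png

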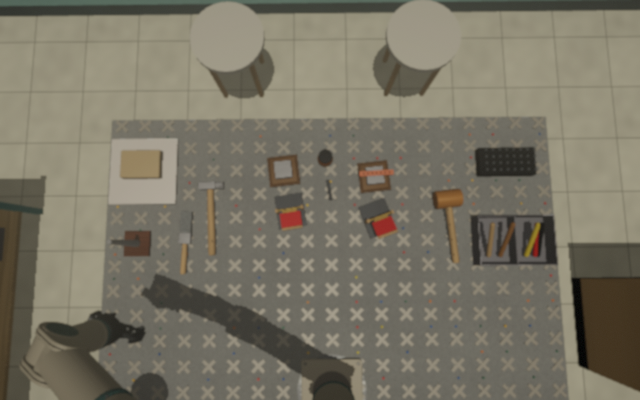

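View pics/scene.png

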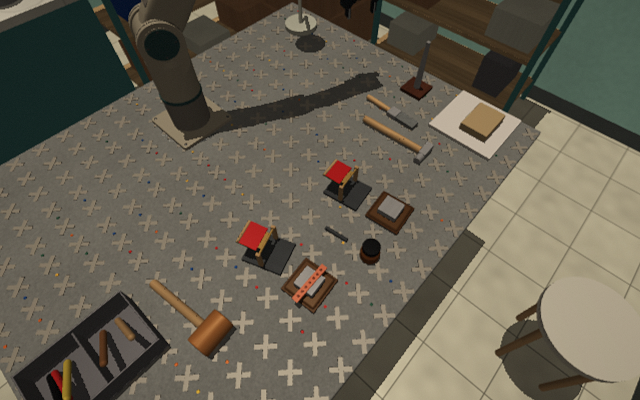

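The strip lies on the right-hand block, by pixel (376,173) in top and (310,282) in scene. The flag to turn is therefore the right one, red at about (383,226) in top. Its stand is slightly turned.

```bash
python3 - <<'E'
from h import *
print(np.round(get_calibration("wrist")["mount"],2).tolist(),ctrl.tcp_to_grasp)
for n in("top","scene"):
    p=cv2.imread(f"pics/{n}.png").astype(int);d=np.load(n+".npy")
    m=(p[...,2]>110)&(p[...,1]<60)&(p[...,0]<60)
    v,u=np.nonzero(m)
    P=np.array([w(n,(a,b),d[b,a]) for a,b in zip(u,v)])
    k=(np.hypot(P[:,0]-560,P[:,1]+170)<90)
    P=P[k].astype(np.float32); print(n,len(P),P.mean(0),np.percentile(P[:,2],[5,50,95]),cv2.minAreaRect(P[:,:2].copy()))
    c,_,vt=np.linalg.svd(P-P.mean(0));print(vt[2])
E
```

```text
[[-0.0, -0.96, -0.27, 69.67], [1.0, 0.0, -0.0, -0.63], [0.0, -0.27, 0.96, -142.68], [0.0, 0.0, 0.0, 1.0]] 18.700000000000003
top 260 [ 550.80475 -178.5059    77.75177] [71.76264496 78.46254349 84.07417297] ((552.7333984375, -178.43505859375), (47.39976501464844, 66.84403228759766), 19.46422004699707)
[-0.25035524 -0.13823946 -0.95823383]
scene 466 [ 549.9474   -181.72667    76.576614] [72.622612   77.80074692 82.66234398] ((538.8721923828125, -164.123291015625), (63.86540985107422, 120.12211608886719), 35.27555465698242)
[ 0.02437023 -0.22754526 -0.9734625 ]
```

play_rows([
  [[3.4, -5.0, 0.3, 0, 0, -8.5, 1], [3.4, -5.0, 0.3, 0, 0, -8.5, 1], [3.4, -5.0, 0.3, 0, 0, -8.5, 1], [3.4, -5.0, 0.3, 0, 0, -8.5, 1], [3.4, -5.0, 0.3, 0, 0, -8.5, 1], [3.4, -5.0, 0.3, 0, 0, -8.5, 1], [0, -5.0, 0, 0, 0, -8.5, 1], [0, -5.0, 0, 0, 0, -8.5, 1], [0, -5.0, 0, 0, 0, -8.5, 1], [0, -5.0, 0, 0, 0, -8.5, 1], [0, -5.0, 0, 0, 0, -8.5, 1], [0, -5.0, 0, 0, 0, -8.5, 1], [0, -5.0, 0, 0, 0, -8.5, 1], [0, -5.0, 0, 0, 0, -8.5, 1], [0, -5.0, 0, 0, 0, -8.5, 1], [0, -5.0, 0, 0, 0, -8.5, 1], [0, 0, 0, 0, 0, 0, 1]],
])

```text
clock: 2.92
eef_pos: [470.0, -211.9, 249.9]
tool_rot: [3.138, 0.0, 0.338]
force: [-0.4, 0.4, 0.4]
width: 0.2
gripper_force: 0.0
```

```bash
cat >> h.py <<'E'
from scipy.spatial.transform import Rotation as Ro
def cam2w():
    s=ctrl.read_state();T=np.eye(4);T[:3,:3]=Ro.from_euler("xyz",s["tool_rot"]).as_matrix();T[:3,3]=s["eef_pos"]
    return T@np.array(get_calibration("wrist")["mount"])
def cloud():
    T=cam2w();p,d=get_image("wrist");K=np.array(get_calibration("wrist")["K"])
    v,u=np.mgrid[:400,:640];r=np.stack([(u-K[0,2])/K[0,0],(v-K[1,2])/K[1,1],np.ones_like(d)],-1)*d[...,None]
    return p,d,r@T[:3,:3].T+T[:3,3],T
E
python3 - <<'E'
from h import *
p,d,X,T=cloud();cv2.imwrite("pics/w1.png",p[...,::-1])
q=p.astype(int);m=(q[...,0]>90)&(q[...,1]<60)&(q[...,2]<60)&(d>0)
P=X[m].astype(np.float32);P=P[P[:,2]>50]
print(len(P),P.mean(0),np.percentile(P,[2,98],axis=0),cv2.minAreaRect(P[:,:2].copy()))
f=P-P.mean(0);n=np.linalg.svd(f,full_matrices=False)[2][2];print(n,ctrl.read_state()["qpos"])
K=np.array(get_calibration("wrist")["K"])
for t,z in(("stand_strip",0),("paddle_strip_edge",78)):
  for o in place_of(t,"wrist")[:2]:
    v=T[:3,:3]@np.linalg.inv(K)@[*o["pixel"],1];print(t,o,T[:3,3]+v*(z-T[2,3])/v[2])
E
```

```text
3270 [ 549.3229  -181.77785   79.67713] [[ 521.07242554 -216.54011322   74.71092484]
 [ 577.66755859 -147.1729837    83.85178207]] ((525.414794921875, -188.78509521484375), (103.19451141357422, 72.04889678955078), 16.471498489379883)
[-0.36739212 -0.1478241  -0.91824347] [-0.12940863  0.501511    0.73470965  1.88204306 -0.41743216  0.91650017
 -0.42461725]
stand_strip {'pixel': [316.9, 70.6], 'p': 0.9} [ 585.80026616 -166.06332017    0.        ]
paddle_strip_edge {'pixel': [320.0, 131.4], 'p': 0.87} [ 519.7073972  -193.48717759   78.        ]
```

View pics/w1.png

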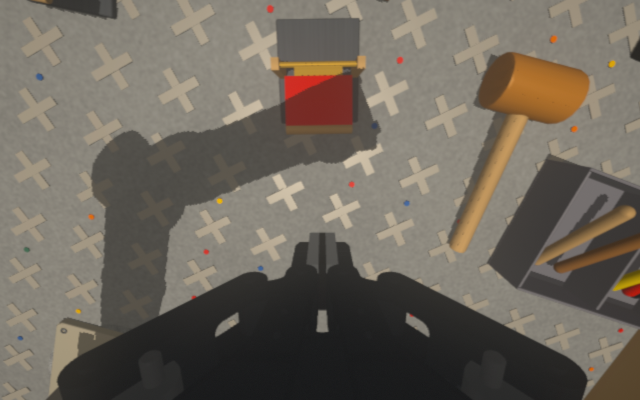

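The stand is square to the tool, with its pin at about row 65 and its free edge at (320,131). That puts the edge near (521,-191,80). I'll tilt the shut fingers forward next.

play_rows([
  [[0, 0, -1, 3.1, -8.5, 0, 1], [0, 0, -1, 3.1, -8.5, 0, 1], [0, 0, -1, 3.1, -8.5, 0, 1], [0, 0, -1, 3.1, -8.5, 0, 1], [0, 0, -1, 3.1, -8.5, 0, 1], [0, 0, 0, 0, 0, 0, 1], [0, 0, 0, 0, 0, 0, 1]],
])

```text
clock: 3.95
eef_pos: [468.4, -204.7, 188.8]
tool_rot: [-3.101, -0.513, 0.342]
force: [1.5, 0.1, -0.1]
width: -0.0
gripper_force: 0.0
```

```bash
python3 -c "
from h import *
s=ctrl.read_state();print(s['qpos'],s['eef_pos'],Ro.from_euler('xyz',s['tool_rot']).as_matrix())"
```

```text
[ 0.82883346  0.46698059 -0.23549016  2.22379325 -1.0634618   0.38883363
  0.39807061] [ 468.3934721  -204.68599741  188.77591179] [[ 0.82081137  0.35426728  0.44806627]
 [ 0.29240573 -0.93446036  0.2031815 ]
 [ 0.49068073 -0.03575654 -0.87060547]]
```

play_rows([
  [[0.2, 0, -2.5, 0, 0, 0, 1], [0.2, 0, -2.5, 0, 0, 0, 1], [0.2, 0, -2.5, 0, 0, 0, 1], [0.2, 0, -2.5, 0, 0, 0, 1], [0.2, 0, -2.0, 0, 0, 0, 1], [0, 0, 0, 0, 0, 0, 1], [0, 0, 0, 0, 0, 0, 1]],
])

```text
clock: 4.82
eef_pos: [485.8, -224.5, 93.9]
tool_rot: [-3.056, -0.487, 0.345]
force: [-0.2, -0.2, 0.1]
width: -0.1
gripper_force: 0.0
```

```bash
python3 -c "
from h import *
s=ctrl.read_state();print(s['qpos'],s['eef_pos'],Ro.from_euler('xyz',s['tool_rot']).as_matrix())"
```

```text
[ 0.93374938  0.71086129 -0.38494667  2.16693825 -1.0992382   0.23389845
  0.52383495] [ 485.79219399 -224.49641745   93.93345216] [[ 0.83141394  0.37521747  0.40983255]
 [ 0.29925024 -0.92382952  0.23872224]
 [ 0.46818816 -0.07583451 -0.88036866]]
```

play_rows([
  [[-0.5, 0, 3, -2.4, 6.6, 0, 1], [-0.5, 0, 3, -2.4, 6.6, 0, 1], [0, 1, 3, -2.4, 6.6, 0, 1], [0, 2, 3, -2.4, 6.6, 0, 1], [0, 3, 1, 0, 0, 0, 1], [0, 3, 0, 0, 0, 0, 1], [0, 0, 0, 0, 0, 0, 1]],
])

```text
clock: 5.7
eef_pos: [478.8, -131.1, 207.1]
tool_rot: [-3.05, -0.05, 0.353]
force: [1.2, -1.3, -0.2]
width: 0.1
gripper_force: 0.0
```

```bash
cat > st.py <<'E'
from h import *
s=ctrl.read_state();R=Ro.from_euler('xyz',s['tool_rot']).as_matrix()
print(np.round(s['qpos'],2),np.round(s['eef_pos'],1),np.round(R,2).tolist(),np.round(s['force'],1))
a=np.deg2rad(20);u=np.array([np.cos(a),np.sin(a),0]);l=np.array([-np.sin(a),np.cos(a),0])
dp=s['eef_pos']-[586,-167,0];print("along",dp@u,"lat",dp@l)
z=(-l-[0,0,1])/2**.5;T=np.stack([u,np.cross(z,u),z],1)
print("rot to lateral45",np.round(np.rad2deg(Ro.from_matrix(T@R.T).as_rotvec()),1))
E
python3 st.py
```

```text
[-0.02  0.49  0.45  1.96 -0.43  0.81 -0.53] [ 478.8 -131.1  207.1] [[0.94, 0.35, 0.01], [0.35, -0.93, 0.1], [0.05, -0.09, -0.99]] [ 1.2 -1.3 -0.2]
along -88.4433504125731 lat 70.38588741070468
rot to lateral45 [-48.1 -14.8  -1.5]
```

play_rows([
  [[0, 0, 0, -8, -2.5, -0.2, 1], [0, 0, 0, -8, -2.5, -0.2, 1], [0, 0, 0, -8, -2.5, -0.2, 1], [0, 0, 0, -8, -2.5, -0.2, 1], [0, 0, 0, -8, -2.5, -0.2, 1], [0, 0, 0, -8, -2.5, -0.2, 1], [0, 0, 0, 0, 0, 0, 1], [0, 0, 0, 0, 0, 0, 1]],
])

```text
clock: 6.7
eef_pos: [474.5, -134.8, 202.8]
tool_rot: [2.459, 0.006, 0.338]
force: [-0.1, 0.1, -0.7]
width: -0.1
gripper_force: 0.0
```

```bash
python3 st.py
```

```text
[-0.95  0.82  1.16  2.28 -0.38  0.23 -0.9 ] [ 474.5 -134.8  202.8] [[0.94, 0.26, 0.2], [0.33, -0.73, -0.6], [-0.01, 0.63, -0.78]] [-0.1  0.1 -0.7]
along -93.75771066731886 lat 68.40088546062628
rot to lateral45 [-5.4 -2.3  0.6]
```

play_rows([
  [[0.4, 0.2, -2.5, 0, 0, 0, 1], [0.4, 0.2, -2.5, 0, 0, 0, 1], [0.4, 0.2, -2.5, 0, 0, 0, 1], [0.4, 0.2, -2.5, 0, 0, 0, 1], [0.4, 0.2, -2.5, 0, 0, 0, 1], [0.4, 0.2, -2, 0, 0, 0, 1], [0, 0, 0, 0, 0, 0, 1]],
])

```text
clock: 7.58
eef_pos: [506.3, -110.8, 79.8]
tool_rot: [2.469, 0.034, 0.317]
force: [-0.7, 0.5, -0.4]
width: 0.1
gripper_force: 0.0
```

```bash
python3 st.py
```

```text
[-0.88  1.12  1.03  2.21 -1.1   0.23 -0.41] [ 506.3 -110.8   79.8] [[0.95, 0.26, 0.17], [0.31, -0.74, -0.6], [-0.03, 0.62, -0.78]] [-0.7  0.5 -0.4]
along -55.69541361566944 lat 80.12853021098404
rot to lateral45 [-5.5 -4.   1.9]
```

play_rows([
  [[-0.3, -0.1, -1, 0, 0, 0, 1], [-0.3, -0.1, -1, 0, 0, 0, 1], [-0.3, -0.1, -1, 0, 0, 0, 1], [0, 0, -1, 0, 0, 0, 1], [0, 0, 0, 0, 0, 0, 1]],
])

```text
clock: 8.2
eef_pos: [505.9, -104.7, 47.7]
tool_rot: [2.469, 0.054, 0.303]
force: [0.2, -0.0, 1.2]
width: -0.1
gripper_force: 0.0
```

```bash
python3 st.py
```

```text
[-0.88  1.17  0.99  2.18 -1.1   0.23 -0.47] [ 505.9 -104.7   47.7] [[0.95, 0.27, 0.15], [0.3, -0.74, -0.61], [-0.05, 0.62, -0.78]] [ 0.2 -0.   1.2]
along -54.00148727850522 lat 85.96485296632453
rot to lateral45 [-5.1 -5.   2.8]
```

play_rows([
  [[0.1, -0.5, -1, 0, 0, 0, 1], [0.2, -1, -1, 0, 0, 0, 1], [0.3, -1.1, 0, 0, 0, 0, 1], [0.3, -1.1, 0, 0, 0, 0, 1], [0.3, -1.1, 0, 0, 0, 0, 1], [0.3, -1.1, 0, 0, 0, 0, 1], [0, 0, 0, 0, 0, 0, 1]],
])

```text
clock: 9.07
eef_pos: [531.7, -155.9, 37.0]
tool_rot: [2.47, 0.073, 0.284]
force: [-0.1, -0.3, 0.7]
width: -0.1
gripper_force: 0.0
```

```bash
python3 st.py; python3 - <<'E'
from h import *
p,d=get_image("scene");cv2.imwrite("pics/s2.png",cv2.resize(p[130:330,150:470,::-1],(800,500)))
E
```

```text
[-0.75  1.2   0.98  2.11 -1.1   0.23 -0.41] [ 531.7 -155.9   37. ] [[0.96, 0.26, 0.12], [0.28, -0.74, -0.61], [-0.07, 0.62, -0.78]] [-0.1 -0.3  0.7]
along -47.19279448672471 lat 28.999280943087378
rot to lateral45 [-4.9 -6.   4. ]
```

View pics/s2.png

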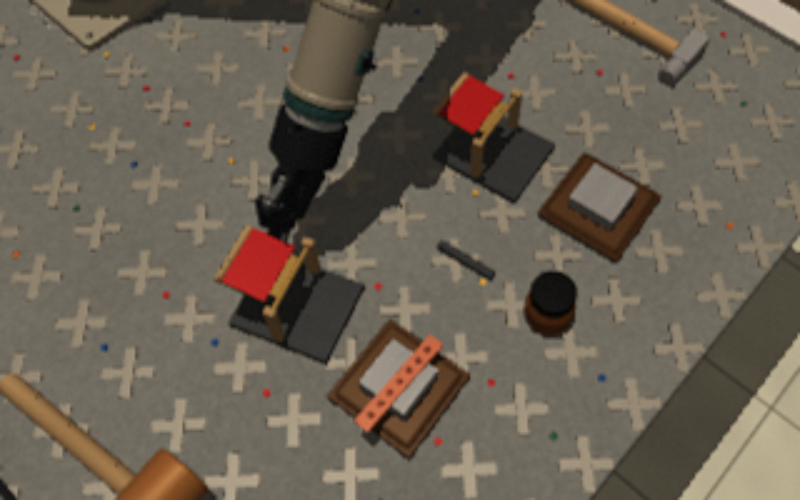

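The shut fingers, near (270,215) in the crop, are entering under the left edge of the red paddle (255,262). The stand has not moved. I'll go a little further in and then lift.

play_rows([
  [[-0.6, -0.5, -0.6, 0, 0, 0, 1], [-0.4, -0.6, -0.5, 0, 0, 0, 1], [0, 0, 0.5, 0, 0, 0, 1], [0, 0, 1, 0, 0, 0, 1], [0, 0, 1, 0, 0, 0, 1], [0, 0, 1, 0, 0, 0, 1], [0, 0, 0, 0, 0, 0, 1]],
])

```text
clock: 10.0
eef_pos: [528.0, -161.2, 65.9]
tool_rot: [2.471, 0.084, 0.276]
force: [0.5, -0.3, -0.9]
width: -0.1
gripper_force: 0.4
```

```bash
python3 st.py; python3 - <<'E'
from h import *
p,d=get_image("scene");cv2.imwrite("pics/s3.png",cv2.resize(p[180:300,210:370,::-1],(640,480)))
E
```

```text
[-0.78  1.18  1.06  2.12 -1.04  0.31 -0.42] [ 528.  -161.2   65.9] [[0.96, 0.26, 0.11], [0.27, -0.74, -0.62], [-0.08, 0.62, -0.78]] [ 0.5 -0.3 -0.9]
along -52.52957163646052 lat 25.32514254452402
rot to lateral45 [-4.8 -6.6  4.4]
```

View pics/s3.png

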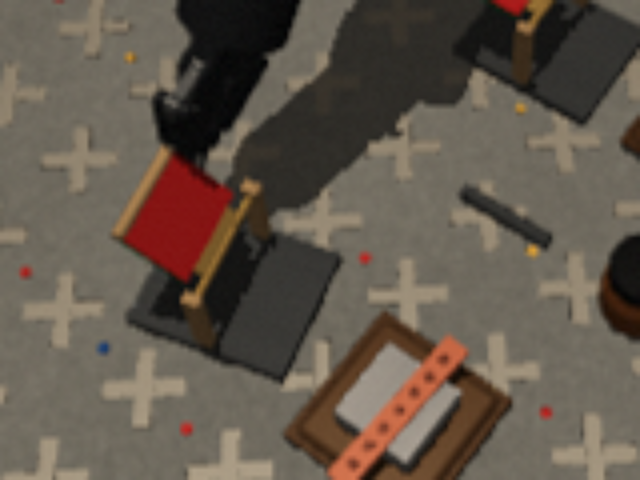

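The paddle has risen to about 0.5 rad with its free-edge bar at (145,190), and the stand and strip are undisturbed. I'll carry it on along the arc.

play_rows([
  [[0.3, -0.2, 1, 0, 0, 0, 1], [0.3, -0.2, 1, 0, 0, 0, 1], [0.3, -0.2, 1, 0, 0, 0, 1], [0.3, -0.2, 1, 0, 0, 0, 1], [0.8, 0, 0.3, 0, 0, 0, 1], [0.8, 0, 0.3, 0, 0, 0, 1], [0.8, 0, 0.2, 0, 0, 0, 1], [0.8, 0, 0.2, 0, 0, 0, 1], [0, 0, 0, 0, 0, 0, 1]],
])

```text
clock: 11.18
eef_pos: [573.3, -169.9, 115.7]
tool_rot: [2.469, 0.084, 0.277]
force: [-0.8, 0.4, -0.1]
width: 0.1
gripper_force: 0.0
```

```bash
python3 st.py; python3 - <<'E'
from h import *
p,d=get_image("scene");cv2.imwrite("pics/s4.png",cv2.resize(p[180:300,210:370,::-1],(640,480)))
E
```

```text
[-0.78  1.19  1.22  1.99 -0.92  0.49 -0.48] [ 573.3 -169.9  115.7] [[0.96, 0.26, 0.11], [0.27, -0.74, -0.62], [-0.08, 0.62, -0.78]] [-0.8  0.4 -0.1]
along -12.928721683671556 lat 1.6021891149934404
rot to lateral45 [-4.7 -6.6  4.4]
```

View pics/s4.png

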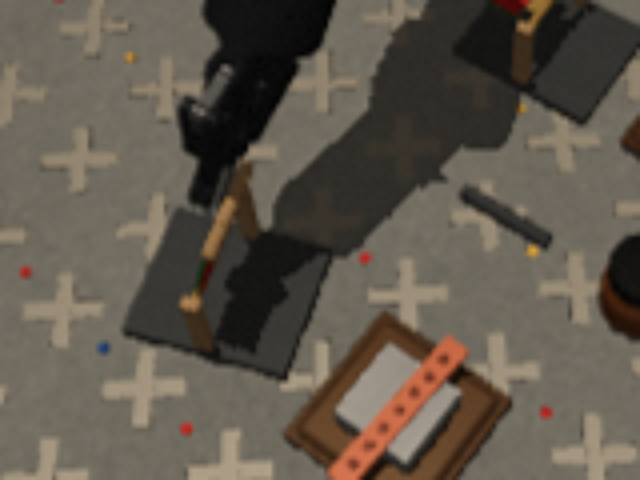

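Upright now: the paddle is seen edge-on from (225,215) to (190,300), with the fingers behind it. Next I'll push forward and down.

play_rows([
  [[0.9, 0.3, 0, 0, 0, 0, 1], [0.9, 0.3, 0, 0, 0, 0, 1], [0.9, 0.3, -0.2, 0, 0, 0, 1], [0.9, 0.3, -0.3, 0, 0, 0, 1], [0.9, 0.3, -0.4, 0, 0, 0, 1], [0.6, 0.2, -0.5, 0, 0, 0, 1], [0.6, 0.2, -0.5, 0, 0, 0, 1], [0.4, 0.2, -0.5, 0, 0, 0, 1], [0.3, 0.1, -0.4, 0, 0, 0, 1], [0, 0, 0, 0, 0, 0, 1]],
])

```text
clock: 12.48
eef_pos: [635.8, -147.1, 86.5]
tool_rot: [2.472, 0.086, 0.277]
force: [0.5, -0.3, -0.3]
width: -0.0
gripper_force: 0.0
```

```bash
python3 st.py
```

```text
[-0.77  1.3   1.23  1.81 -0.89  0.62 -0.62] [ 635.8 -147.1   86.5] [[0.96, 0.27, 0.1], [0.27, -0.74, -0.62], [-0.09, 0.62, -0.78]] [ 0.5 -0.3 -0.3]
along 53.61543277494219 lat 1.7115674235809955
rot to lateral45 [-4.8 -6.7  4.4]
```

Press slowly down to the stop until the force shows it.

play_rows([
  [[0.2, 0.1, -0.3, 0, 0, 0, 1], [0, 0, -0.2, 0, 0, 0, 1], [0, 0, 0, 0, 0, 0, 1]],
])

```text
clock: 12.85
eef_pos: [637.6, -146.1, 81.8]
tool_rot: [2.472, 0.086, 0.276]
force: [-0.3, 1.4, -0.5]
width: 0.0
gripper_force: 0.0
```

play_rows([
  [[0, 0, -0.2, 0, 0, 0, 1], [0, 0, -0.1, 0, 0, 0, 1], [0, 0, 0, 0, 0, 0, 1]],
])

```text
clock: 13.22
eef_pos: [637.8, -146.2, 79.0]
tool_rot: [2.471, 0.085, 0.276]
force: [0.7, 0.3, 0.5]
width: -0.2
gripper_force: 0.4
```

```bash
python3 st.py; python3 - <<'E'
from h import *
p,d=get_image("scene");cv2.imwrite("pics/s5.png",cv2.resize(p[180:300,210:370,::-1],(640,480)))
E
```

```text
[-0.77  1.31  1.23  1.81 -0.9   0.61 -0.62] [ 637.8 -146.2   79. ] [[0.96, 0.26, 0.11], [0.27, -0.74, -0.62], [-0.09, 0.62, -0.78]] [0.7 0.3 0.5]
along 55.79288351656709 lat 1.8064139493960654
rot to lateral45 [-4.8 -6.7  4.4]
```

View pics/s5.png

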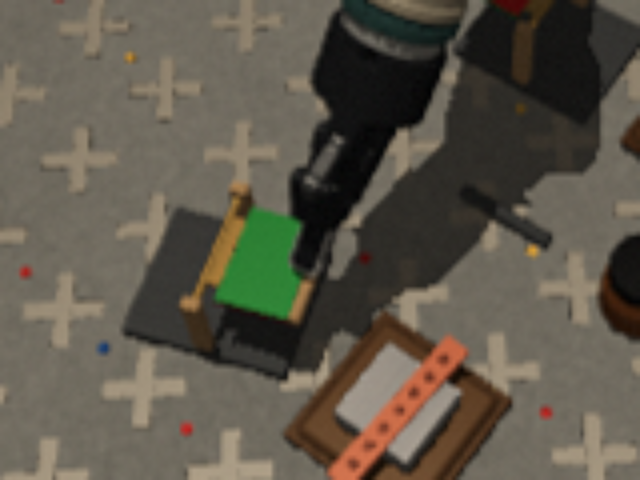

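Green face up and nearly level, with the bar near (300,295). I'll keep pressing in small steps until the stop is felt.

play_rows([
  [[0, 0, -0.2, 0, 0, 0, 1], [0, 0, -0.1, 0, 0, 0, 1], [0, 0, 0, 0, 0, 0, 1]],
])

```text
clock: 13.65
eef_pos: [638.1, -146.6, 77.7]
tool_rot: [2.47, 0.084, 0.276]
force: [-2.5, 3.8, 9.2]
width: -0.2
gripper_force: 4.6
```

play_rows([
  [[0, 0, -0.2, 0, 0, 0, 1], [0, 0, 0, 0, 0, 0, 1]],
])

```text
clock: 13.9
eef_pos: [638.4, -146.9, 77.1]
tool_rot: [2.468, 0.083, 0.277]
force: [-4.8, 6.5, 15.0]
width: 0.2
gripper_force: 7.4
```

The stop is reached. I'll lift clear.

play_rows([
  [[0, 0, 0.6, 0, 0, 0, 1], [0, 0, 1, 0, 0, 0, 1], [0, 0, 3, 0, 0, 0, 1], [0, 1, 4, 0, 0, 0, 1], [-1, 3, 4, 0, 0, 0, 1], [-2, 4, 3, 0, 0, 0, 1], [-2, 4, 1, 0, 0, 0, 1], [-2, 4, 0, 0, 0, 0, 1], [0, 0, 0, 0, 0, 0, 1], [0, 0, 0, 0, 0, 0, 1]],
])

```text
clock: 15.15
eef_pos: [567.7, 13.3, 240.2]
tool_rot: [2.471, 0.085, 0.276]
force: [0.2, -0.5, 0.8]
width: -0.3
gripper_force: 0.0
```

```bash
python3 - <<'E'
from h import *
print(ctrl.read_state()["force"])
p,d=get_image("scene");cv2.imwrite("pics/s6.png",cv2.resize(p[130:330,150:470,::-1],(800,500)))
q=p.astype(int);m=(q[...,1]>90)&(q[...,0]<80)&(q[...,2]<90)
v,u=np.nonzero(m);P=np.array([w("scene",(a,b),d[b,a]) for a,b in zip(u,v)]);P=P[np.hypot(P[:,0]-620,P[:,1]+155)<60]
print(len(P),P.mean(0));A=np.c_[P[:,:2],np.ones(len(P))];print(np.linalg.lstsq(A,P[:,2],rcond=None)[0])
E
```

```text
[ 0.16717159 -0.54294504  0.84273009]Traceback (most recent call last):
  File "<stdin>", line 5, in <module>
  File "h.py", line 4, in w
    c=get_calibration(cam);K,R,t=map(np.array,(c["K"],c["R"],c["t"]))
ValueError: time passes only in moves, steps and waits
```

View pics/s6.png

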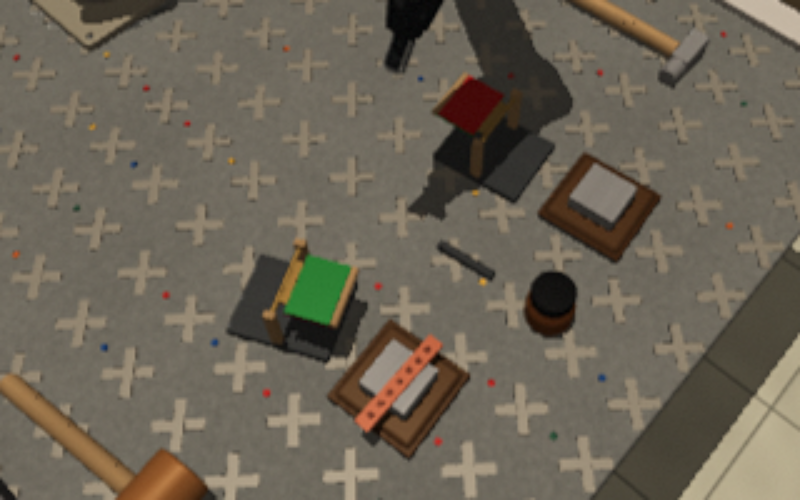

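The paddle lies flat with its green face up at (320,288). The stand, the strip and the other flag are unmoved, and the arm is clear.

```bash
python3 -c "
from cell import workorder
print(workorder.finish_job())"
```

```text
the job is handed in; nothing more can be done
None
```

The flag in front of the block with the copper strip is pushed over to its stop, green face up; its stand, the other flag, the strip, the tools and the jar look unmoved in the last picture, and the job is handed in with no verdict returned.

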